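Take a worn disc off the clamped grinder

TASK

Take the worn disc off the grinder: press the black release button beside it down until it is fully in and stays in, twist the disc by its finger bar anticlockwise (seen from above) until you feel it come up against its end stop, up to a quarter turn, and lift it straight off. Then stand it upright, bar up, on the floor of the steel tray and let go. Be gentle throughout: do not lean hard on the button, wrench or yank the disc in its mount and do not drop it or bang it down, and leave the other things on the bench where they are.

Things in the scene. Friction and masses are not known exactly. Their poses are not given: they have to be found in the camera images.
- mount: The grinder, fixed to the bench in a blue cradle, spindle up. Origin on the bench (z = 0) under the spindle axis, z up. Round aluminium gear head, 86 mm diameter, top 85 mm above the bench. The black barrel (62 mm thick, top 77 mm above the bench, end at y = 310 mm) lies along +y. The release button is at x = 0, y = +66 mm on the neck; its lock pins stop any turn of the disc until it is pressed.
- socket (a point): Socket floor in the gear head, on the spindle axis, 69 mm above the bench; z up. A spring pad lifts the hub with 4 to 8 N. Steel lips hold the hub's two lugs until the disc has been turned anticlockwise from above to its end stop; from there to 0.06 rad short of it, it lifts out freely. The bore leaves the hub 1.5 mm of sideways play.
- deck (a point): Top of the gear head on the spindle axis, 85 mm above the bench. The turn from the start to the end stop differs between machines, 0.75 to 1.6 rad, is hidden and must be felt: the drag on the way is under 0.12 N m, at the stop the moment rises sharply, and 0.2 to 0.4 N m there is plenty; ease it off before lifting.
- disc: Worn 76 mm grinding disc on a steel bayonet hub, 0.15 to 0.3 kg. Origin: centre of the hub's underside, 70.5 mm above the bench when mounted; z up. Hub 24 mm diameter, 2 lugs along +-x at its foot (42 mm over both, 10 wide, 6 high). Black disc from z = 18.5 to 24.5 mm. On it a steel finger bar, 44 mm along x, 16 mm along y, up to z = 57.5 mm. It stands upright on its hub.
- disc_bar (a point): On the disc's axis in the middle of the finger bar, 47 mm above the hub's underside: where to grip it (across the 16 mm). Gripping lower than this, the fingertips may touch the disc.
- release (a joint): The release button's travel in m: 0 is up, 0.008 fully down. It needs about 3 to 4 N, has no return spring and stays wherever it is pushed; the lock is off beyond 0.0065. Hard stop at 0.008. It may start up to 1 mm down.
- button_top (a point): Centre of the release button's top face (round, black, 20 mm diameter), about 94 mm above the bench when up; it is pressed straight down.
- tray: Shallow dark steel tray for worn discs, fixed to the bench, 170 mm (x) by 150 mm (y), 22 mm high, walls and floor 4 to 5 mm thick. Origin at the centre of its underside on the bench. Empty at the start.
- spray: Spray can, 52 mm diameter, 150 mm high, standing; leave alone. Origin at its underside.
- spanner: Steel spanner, 170 mm long, lying; leave alone.
- tube_stub: Aluminium tube offcut, 48 mm diameter, 60 mm high, standing; leave alone. Origin at its underside.
- flange: Flat steel ring, 84 mm diameter, 10 mm thick, lying; leave alone. Origin at its underside.
- brush: Hand brush, 190 mm long, lying; leave alone.
- bolt: Bolt standing on its head, 22 mm diameter, 45 mm high; leave alone. Origin at its underside.
- dish: Steel dish, 90 mm diameter, 30 mm high; leave alone. Origin at its underside.
Not all that is in view belongs to the job. What is shaped like the disc but green or purple is not meant.

How it is judged:
On the way, in this order (a step that is already met when the one before it is completed fails the run):
1. the release button is pressed in (over 6.5 mm) (value of joint release above 0.0065 m), for 0.1 s.
2. the disc is turned over 0.6 rad while still seated in the mount (angle between the x axis of disc and the x axis of mount, either way round above 0.6 rad and z of disc in the frame of mount below 0.076 m and horizontal distance between disc and mount below 0.005 m), for 0.05 s.
3. the disc is lifted clear of the mount (z of disc in the frame of mount above 0.092 m), for 0.1 s.
At the end, for the whole second after the job is handed in: The disc stands upright (within 0.15 rad, bar up) and at rest on the floor of the steel tray (hub foot under 9 mm above the tray's underside), its axis within 65 mm (tray x) and 55 mm (tray y) of the tray's centre (z of disc in the frame of tray between -0.001 and 0.009 m and x of disc in the frame of tray between -0.065 and 0.065 m and y of disc in the frame of tray between -0.055 and 0.055 m and angle between disc's own z axis and vertical below 0.15 rad and linear speed of disc below 0.02 m/s); the robot touches nothing.
It fails at once if the button or the grinder pressed with over 40 N by the fingers (contact force between the fingers and mount above 40 N).
It fails at once if the disc wrenched or yanked in its mount with over 40 N (contact force between disc and mount above 40 N).
It fails at once if the disc dropped or banged into the tray (over 0.5 m/s within 30 mm of its floor, or over 60 N) (contact force between disc and tray above 60 N or (linear speed of disc above 0.5 m/s and z of disc in the frame of tray below 0.035 m and horizontal distance between disc and tray below 0.1 m)).
It fails at once if another thing on the bench moved over 30 mm (distance of any of spray, spanner, tube_stub, flange, brush, bolt, dish from where it was at the start of the episode above 0.03 m).
It also fails if it takes over 72 s, if anything falls off the work surface, if the arm or the gripper's body presses on something with over 40 N, if the wrist force passes 120 N, or if a joint passes its speed limit or range.

ROBOT

A 6-joint arm with a two-finger parallel gripper is mounted at the origin on the work surface. World frame = base frame: x ahead of the robot, y to its left, z up, the work surface at z = 0. Lengths are in m, angles in rad, forces in N, time in s.
With the tool pointing down it reaches from about 0.3 to 0.875 m from the base axis. Payload 6.4 kg.
Tool frame: the origin (TCP) lies between the finger pads; the fingertips stand ctrl.tip_reach ahead of it and the grasp point (between the pads) lies 11 mm behind it (ctrl.tip_reach is the distance from the TCP to the fingertips, in m); z points along the fingers, x is the direction in which the jaws open and shut, and the axes are right-handed (so a half turn about z gives the same grasp; the last joint's range is limited). The gripper opens to 85 mm and grips with 20 to 120 N. Pads are 22 mm wide; open, the fingers measure 114 mm over their backs; the gripper's body (76 mm by 85 mm) begins 54 mm behind the grasp point. The pads swing forward as they close: fully open they stand 13 mm farther back than shut.
Start: joints at [-1.322, 0.181, 1.607, -0, 1.354, -0.206], TCP at [0.253, -0.517, 0.239] pointing down, gripper open.
Joint ranges: [-2.99, 2.99], [-0.89, 2.07], [0.3, 2.58], [-1.14, 4.28], [0, 2.63], [-3.12, 3.12]. Speed limits (rad/s): [2.57, 2.57, 3.01, 3.14, 3.14, 3.14].

INTERFACE

Orientations are given as a unit quaternion [w, x, y, z].
In Python, from bench import telemetry, viewer, ticket, nets, ctrl gives the robot as it stands.
- The arm moves only by the tool step_arm, never from a script. Its argument "plan" is a list of rows, each a list of 2 entries, a list of its own where there are three numbers: the shift along the tool's x, y, z in m, then the turn, a rotation vector about the tool's x, y, z in degrees. A call has 1 to 5 rows; each row is the pose to reach, as a shift and turn from the pose commanded when the call began, along the tool's axes at that moment; what a row does not reach only later rows make up. A row lasts 1/10 s, in which the tool goes at most 50 mm and 8.59 degrees, less where a joint would pass 70% of its speed; a pose out of reach is approached as far as the arm can. A call with a gripper value outside its range is refused whole. "fingers" is the opening in per cent of the stroke, from 0 (shut) to 100 (fully open), set as the call begins (left out, the last holds). The fingers move at their own pace and stop on an object; the grip force is fixed at half the most. Time passes only in rows, so rows that repeat a pose let the fingers close. It gives the time, the measured TCP pose, the force and the opening at its end, in the units of the state.
- telemetry.get_obs(): the state, without advancing time (a new reading comes with each control period).
- viewer.camera(name): name is "scene" or "top" or "wrist"; returns the picture (384x512x3 uint8, red, green, blue); there is no depth.
- viewer.get_calibration(name): a dict with "K" (3x3 intrinsics, pixels), "dist" ([k1, k2, p1, p2, k3] as OpenCV has them; the pictures are not rectified), "origin" and "orientation" of the camera in the world. Camera axes: x right, y up, looking along -z (the intrinsics and any distortion apply to the point x, -y, -z); pixel columns grow to the right and rows downward; lengths in m; the calibration is good to about 2 mm. A picture is of the moment at which its call begins: read the wrist's pose just before it. get_calibration takes no time and is no camera call; for the wrist camera it gives the pose at the moment of the call.
- ticket.hand_in(): hands the job in, once; it reports no verdict.
Trained networks look in the newest picture that a camera, given by its name, has taken for a name from the list of things; names that differ only in an ending like _2 or _b are one class to them, and where a whole thing is asked for, a point or a joint stands for the part that bears it (a point fixed in the world has none). Each returns a list of dicts, best first, with "score" (0 to 1); they miss things now and then, are a little off and sometimes report something else, mostly with a low value. They report only what shows in the picture. A call takes as long as a camera call. They do not tell look-alikes from the thing itself.
- nets.boxes_of(thing, camera): "extent" ([left, top, right, bottom] in pixels, round what is visible of it).
The state is a dict: "time_s": time; "q": joint angles; "dq": joint speeds; "joint_efforts": joint torques, N m; "eef_pos": TCP position; "eef_rot": TCP orientation; "wrist_force": force on the tool from outside, world axes, zero at the start; "torque": the same for the moment, N m; "opening": opening from 0.0 (shut) to 1.0 (fully open).
Only numpy, scipy, OpenCV 4.12 (cv2) and the standard library are available. Lean on these libraries where they do the work, as an engineer would, in place of code of your own. Each camera call takes 0.05 s, during which the arm holds its last target.

## Working session

There is one attempt and no reset: what is moved stays moved. The work goes in short steps, Python scripts to look and compute and a tool call to move; the robot and the scene stay as the last step left them, time stands still between calls to the robot, and variables do not carry over. Pictures are saved under pics/ and viewed, and the job is handed in when it is done.

Besides the shell and the picture viewer there is one more tool, called as name([rows], argument=value, ...), one row to a line, values as JSON. step_arm: Moves the arm, as the interface text tells. Its arguments: {"type":"object","properties":{"plan":{"type":"array"},"fingers":{"type":"number"}},"required":["plan"]}

```bash
ls; mkdir -p pics; cat > h.py <<'E'
import numpy as np, cv2, json
from scipy.spatial.transform import Rotation as R
from bench import telemetry, viewer, ticket, nets, ctrl
def snap(cam,name):
    im=viewer.camera(cam); cv2.imwrite(f'pics/{name}.png',im[:,:,::-1]); return im
def rot(q): return R.from_quat([q[1],q[2],q[3],q[0]])
def ray(cal,uv):
    K=np.array(cal['K']);d=np.array(cal['dist'],float)
    p=cv2.undistortPoints(np.array([[uv]],float),K,d)[0,0]
    return np.array(cal['origin']),rot(cal['orientation']).apply([p[0],-p[1],-1])
def onz(cal,uv,z):
    o,d=ray(cal,uv); return o+d*(z-o[2])/d[2]
def proj(cal,P):
    K=np.array(cal['K']);d=np.array(cal['dist'],float)
    c=rot(cal['orientation']).inv().apply(np.atleast_2d(P)-np.array(cal['origin']))
    c=c*[1,-1,-1]
    return cv2.projectPoints(c,np.zeros(3),np.zeros(3),K,d)[0][:,0]
E
python3 - <<'E'
from h import *
np.set_printoptions(precision=4,suppress=True)
print(telemetry.get_obs(),ctrl.tip_reach)
for c in ['scene','top','wrist']:
    snap(c,c+'0'); print(c,viewer.get_calibration(c))
    for t in ['mount','disc','button_top','tray','spray','tube_stub']:
        if c!='wrist' and t in('mount','disc','tray','button_top') : print(t,[( [round(x) for x in b['extent']],round(b['score'],2)) for b in nets.boxes_of(t,c)])
E
```

```text
pics
{'time_s': 0.0, 'q': array([-1.3223,  0.1815,  1.608 , -0.    ,  1.3538, -0.2063]), 'dq': array([-0.0005,  0.0017, -0.0011, -0.0006,  0.0013,  0.0012]), 'joint_efforts': array([ -0.0001, -44.4872, -35.1335,  -0.0002,   0.0093,   0.    ]), 'eef_pos': array([ 0.2525, -0.516 ,  0.2384]), 'eef_rot': array([-0.0006,  0.8483, -0.5295, -0.0006]), 'wrist_force': array([-0.1483,  0.4438,  0.1029]), 'torque': array([ 0.0122, -0.0073, -0.004 ]), 'opening': 1.0012735158912207} 0.008
scene {'K': array([[357.6009,   0.    , 250.8866],
       [  0.    , 357.6009, 192.2292],
       [  0.    ,   0.    ,   1.    ]]), 'dist': array([-0.0912,  0.    ,  0.    ,  0.    ,  0.    ]), 'origin': array([ 1.0965, -0.2634,  0.7243]), 'orientation': array([0.7424, 0.3042, 0.2158, 0.5565])}
mount [([282, 155, 411, 225], 0.59)]
disc [([245, 219, 280, 247], 0.89), ([317, 224, 348, 252], 0.83), ([354, 215, 387, 242], 0.78), ([304, 157, 334, 188], 0.73)]
button_top [([337, 166, 342, 177], 0.54)]
tray [([157, 203, 223, 271], 0.8), ([338, 167, 342, 176], 0.28)]
top {'K': array([[474.1267,   0.    , 251.0351],
       [  0.    , 474.1267, 188.4066],
       [  0.    ,   0.    ,   1.    ]]), 'dist': array([-0.0161,  0.    ,  0.    ,  0.    ,  0.    ]), 'origin': array([ 0.4648, -0.0913,  1.3909]), 'orientation': array([-0.7065, -0.0236,  0.0236,  0.707 ])}
mount [([68, 182, 212, 240], 0.81), ([225, 117, 265, 146], 0.33)]
disc [([173, 139, 203, 168], 0.93), ([162, 188, 194, 220], 0.87), ([138, 142, 169, 168], 0.82), ([230, 161, 258, 187], 0.71)]
button_top [([152, 203, 157, 211], 0.5)]
tray [([278, 166, 333, 223], 0.88)]
wrist {'K': array([[275.8648,   0.    , 253.2065],
       [  0.    , 275.8648, 191.1191],
       [  0.    ,   0.    ,   1.    ]]), 'dist': array([-0.0399,  0.    ,  0.    ,  0.    ,  0.    ]), 'origin': array([ 0.3121, -0.4876,  0.3746]), 'orientation': array([ 0.841 , -0.1108,  0.0684, -0.5251])}
```

```bash
python3 - <<'E'
import cv2
a=cv2.imread('pics/top0.png')
cv2.imwrite('pics/top0c.png',cv2.resize(a[90:260,50:350],None,fx=2.6,fy=2.6,interpolation=cv2.INTER_CUBIC))
a=cv2.imread('pics/scene0.png')
cv2.imwrite('pics/scene0c.png',cv2.resize(a[110:310,130:430],None,fx=2.6,fy=2.6,interpolation=cv2.INTER_CUBIC))
E
```

```text
(no output)
```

View pics/top0.png

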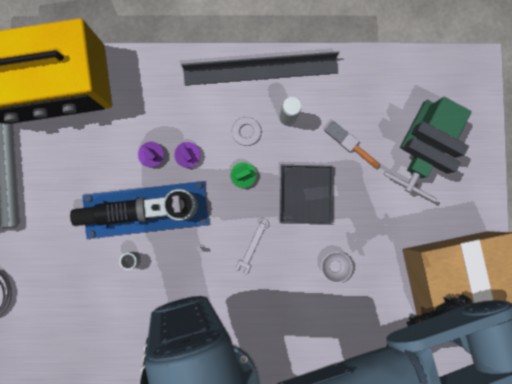

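View pics/top0c.png

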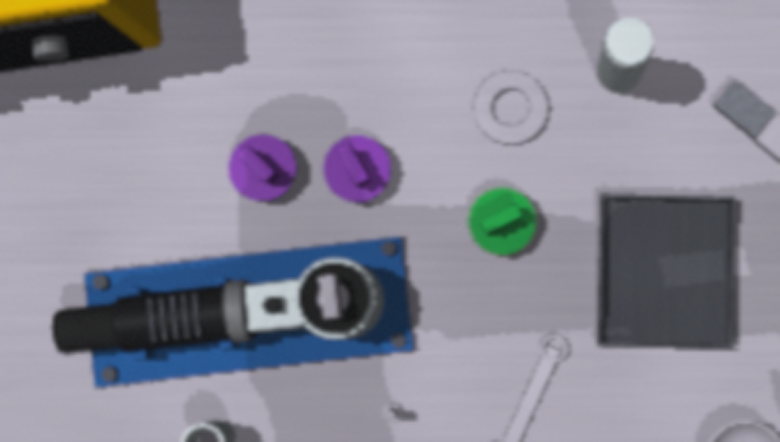

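View pics/scene0c.png

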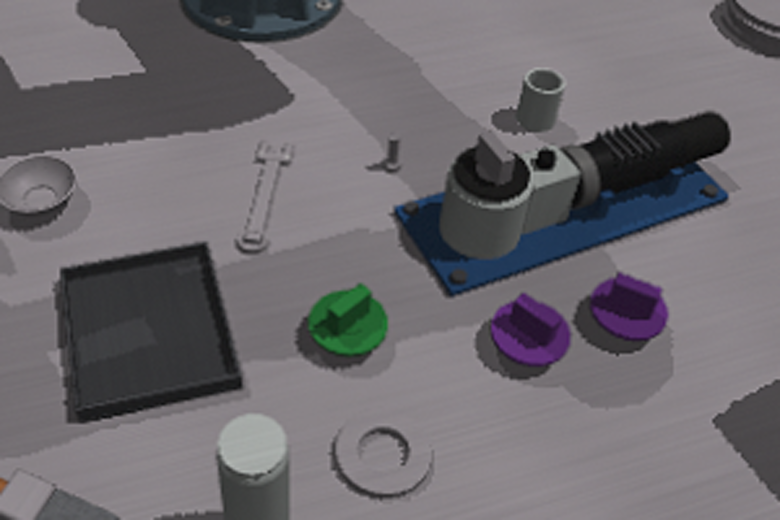

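The target is the black disc with the steel bar on the grinder, at top (178,204) / scene (319,172). The green one at (244,175) and the purple ones at (152,155) and (188,155) in top are look-alikes. The tray is at (307,194).

```bash
python3 - <<'E'
from h import *
np.set_printoptions(precision=4,suppress=True)
c=viewer.get_calibration('top'); s=viewer.get_calibration('scene')
f=lambda x,y:(x/2.6+50,y/2.6+90)
print('bar top',onz(c,f(331,296),.128), 'gear circle ctr',onz(c,f(341,297),.085))
print('button',onz(c,f(274,305),.094))
print('barrel end',onz(c,f(57,331),.046))
print('tray corners',[onz(c,f(*p),.022)[:2] for p in [(599,194),(740,198),(737,348),(598,345)]])
print('can top',onz(c,(291,104),.15),'tube',onz(c,(129,260),.06),'bolt',onz(c,(206,249),0.0))
g=lambda x,y:(x/2.6+130,y/2.6+110)
print('scene button',onz(s,g(545,155),.094),'bartop',onz(s,g(495,140),.128))
o=telemetry.get_obs(); print(rot(o['eef_rot']).as_matrix())
w=viewer.get_calibration('wrist'); Rt=rot(o['eef_rot'])
print('cam in tool',Rt.inv().apply(np.array(w['origin'])-o['eef_pos']), (Rt.inv()*rot(w['orientation'])).as_matrix())
E
```

```text
bar top [0.5081 0.1052 0.128 ] gear circle ctr [0.5085 0.1013 0.085 ]
button [0.4999 0.1705 0.094 ]
barrel end [0.4729 0.4171 0.046 ]
tray corners [array([ 0.6255, -0.1766]), array([ 0.6209, -0.3341]), array([ 0.4538, -0.3287]), array([ 0.4573, -0.1746])]
can top [ 0.7724 -0.1976  0.15  ] tube [0.3539 0.2492 0.06  ] bolt [0.3808 0.0402 0.    ]
scene button [0.5054 0.1702 0.094 ] bartop [0.5046 0.109  0.128 ]
[[ 0.4393 -0.8983 -0.    ]
 [-0.8983 -0.4393  0.0001]
 [-0.0001 -0.     -1.    ]]
cam in tool [ 0.0001 -0.0662 -0.1353] [[ 1.      0.0006 -0.0014]
 [ 0.0002 -0.9661 -0.2582]
 [-0.0015  0.2582 -0.9661]]
```

View pics/wrist0.png

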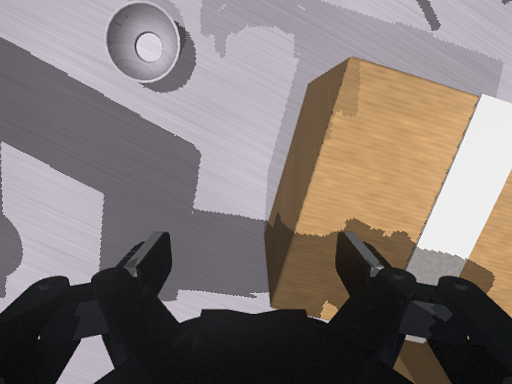

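```bash
cat >> h.py <<'E'
np.set_printoptions(precision=4,suppress=True)
def goal(pos,yaw):
    """print tool shift/turn from current pose to tool-down, tool x at yaw deg"""
    o=telemetry.get_obs(); Rt=rot(o['eef_rot'])
    y=np.radians(yaw); x=np.array([np.cos(y),np.sin(y),0]); z=np.array([0,0,-1.]); Y=np.cross(z,x)
    G=R.from_matrix(np.stack([x,Y,z],1))
    print('t',round(o['time_s'],2),'shift mm',np.round(Rt.inv().apply(np.array(pos)-o['eef_pos'])*1000,1),'turn',np.round((Rt.inv()*G).as_rotvec(degrees=True),2),'F',o['wrist_force'],'M',o['torque'],'q',o['q'],'pos',o['eef_pos'],'op',o['opening'])
E
python3 -c "
from h import *
goal([.508,.104,.24],6.4)"
```

```text
t 0.55 shift mm [-445.2 -502.    -0.7] turn [ -0.     0.   -70.34] F [-0.0641  0.1428  0.2469] M [0.0526 0.0133 0.0115] q [-1.3223  0.1808  1.607  -0.      1.3538 -0.2063] pos [ 0.2526 -0.5165  0.2393] op 1.003101955410108
```

step_arm([
  [[-0.0318,-0.0358,0],[0,0,-7]],
  [[-0.0636,-0.0716,0],[0,0,-14]],
  [[-0.0954,-0.1074,0],[0,0,-21]],
  [[-0.127,-0.143,0],[0,0,-28]],
  [[-0.159,-0.179,0],[0,0,-35]],
])

```text
time_s: 1.05
eef_pos: [0.3439, -0.2935, 0.2395]
eef_rot: [0.0, 0.969, -0.248, 0.0]
wrist_force: [0.9, 0.3, 0.1]
opening: 1.003
```

```bash
python3 -c "
from h import *
goal([.508,.104,.24],6.4)"
```

```text
t 1.05 shift mm [ -46.9 -427.4   -0.6] turn [  0.02  -0.04 -35.09] F [0.8742 0.3192 0.1231] M [ 0.0509 -0.0518  0.0128] q [-0.9701 -0.105   1.9022  0.0002  1.3437 -0.4694] pos [ 0.3439 -0.2935  0.2395] op 1.0030236373756956
```

step_arm([
  [[-0.005,-0.048,0],[0,0,-7]],
  [[-0.011,-0.097,0],[0,0,-14]],
  [[-0.016,-0.146,0],[0,0,-21]],
  [[-0.022,-0.195,0],[0,0,-28]],
  [[-0.027,-0.244,0],[0,0,-35]],
], fingers=0)

```text
time_s: 1.55
eef_pos: [0.4385, -0.0666, 0.2397]
eef_rot: [0.0, 0.998, 0.055, 0.001]
wrist_force: [0.9, -0.4, -0.2]
opening: 0.146
```

```bash
python3 -c "
from h import *
goal([.508,.104,.24],6.4)"
```

```text
t 1.55 shift mm [  87.9 -161.9   -0.3] turn [ 0.04 -0.06 -0.06] F [ 0.8811 -0.42   -0.196 ] M [-0.0188 -0.0234  0.0127] q [-0.4195 -0.1272  1.9215 -0.      1.346  -0.5301] pos [ 0.4385 -0.0666  0.2397] op 0.14553067037415204
```

step_arm([
  [[0.022,-0.041,0],[0,0,0]],
  [[0.044,-0.081,0],[0,0,0]],
  [[0.066,-0.122,0],[0,0,0]],
  [[0.088,-0.162,0],[0,0,0]],
  [[0.088,-0.162,0],[0,0,0]],
])

```text
time_s: 2.05
eef_pos: [0.5094, 0.1065, 0.2394]
eef_rot: [-0.001, 0.998, 0.056, 0.001]
wrist_force: [-0.4, -0.7, 0.1]
opening: -0.002
```

```bash
python3 -c "
from h import *
goal([.508,.104,.24],6.4)
snap('wrist','w1');c=viewer.get_calibration('wrist');print(c)
import pickle;pickle.dump(c,open('w1.pkl','wb'))
print(nets.boxes_of('button_top','wrist'),nets.boxes_of('disc','wrist'))"
```

```text
t 2.05 shift mm [-1.7  2.3 -0.6] turn [-0.09 -0.06 -0.03] F [-0.4462 -0.7436  0.0918] M [ 0.0016 -0.0294 -0.0149] q [-0.0232  0.0573  1.7436  0.0017  1.3398 -0.1348] pos [0.5094 0.1065 0.2394] op -0.0016628909246596117
{'K': array([[275.8648,   0.    , 253.2065],
       [  0.    , 275.8648, 191.1191],
       [  0.    ,   0.    ,   1.    ]]), 'dist': array([-0.0399,  0.    ,  0.    ,  0.    ,  0.    ]), 'origin': array([0.5026, 0.1693, 0.3745]), 'orientation': array([ 0.9899, -0.1304, -0.0071,  0.0546])}
[{'extent': [244.0, 104.7, 262.3, 126.0], 'score': 0.55}] [{'extent': [215.2, 144.8, 287.1, 215.6], 'score': 0.94}, {'extent': [328.6, 164.7, 389.9, 217.0], 'score': 0.61}, {'extent': [348.8, 73.8, 412.0, 139.8], 'score': 0.57}]
```

View pics/w1.png

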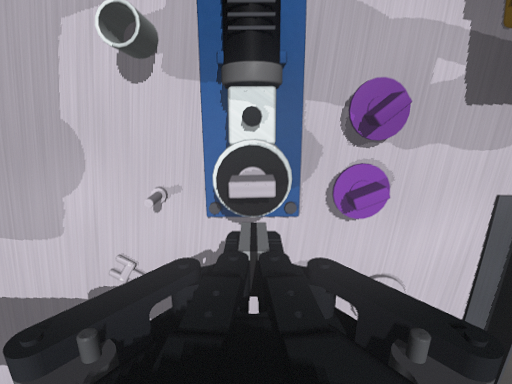

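Wrist view: button at (252,116), steel bar top at (251,186), and the barrel runs vertically in the picture, so the yaw is right.

```bash
python3 - <<'E'
from h import *
import pickle
c=pickle.load(open('w1.pkl','rb'))
im=cv2.imread('pics/w1.png')
cv2.imwrite('pics/w1c.png',cv2.resize(im[90:230,180:320],None,fx=4,fy=4,interpolation=cv2.INTER_CUBIC))
print('button',onz(c,(252,116),.0935),'bar',onz(c,(251.5,186),.128),'disc',onz(c,(251,180),.095))
print('far end barrel ring',onz(c,(252.5,72),.07))
E
```

```text
button [0.5012 0.1705 0.0935] bar [0.5077 0.1083 0.128 ] disc [0.5072 0.1065 0.095 ]
far end barrel ring [0.4968 0.2145 0.07  ]
```

View pics/w1c.png

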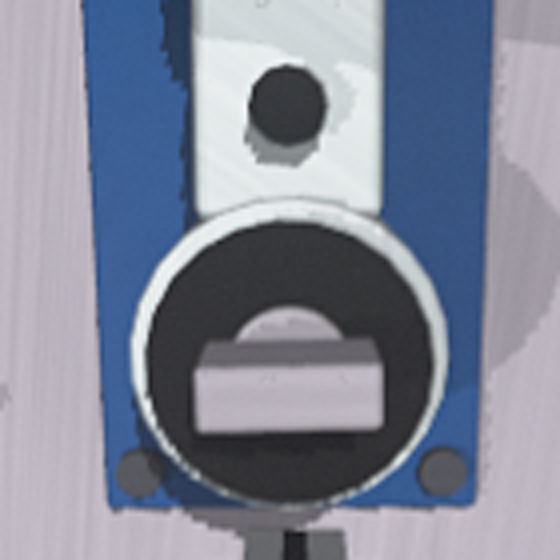

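```bash
python3 -c "
from h import *
goal([.5012,.1707,.112],6.4)"
```

```text
t 2.2 shift mm [  0.5 -69.2 127. ] turn [ 0.02  0.04 -0.29] F [ 0.1862 -0.0908  0.2719] M [-0.0171  0.0078  0.0633] q [-0.0312  0.054   1.7478 -0.0005  1.3405 -0.1378] pos [0.5081 0.1019 0.2391] op 0.002873951870595923
```

```bash
python3 - <<'E'
from h import *
import pickle
c=viewer.get_calibration('wrist'); im=snap('wrist','w2'); c2=viewer.get_calibration('wrist')
pickle.dump(c,open('w2.pkl','wb'))
print(c['origin'],c2['origin'])
cv2.imwrite('pics/w2c.png',cv2.resize(im[90:230,180:320,::-1],None,fx=4,fy=4,interpolation=cv2.INTER_CUBIC))
E
```

```text
[0.5024 0.167  0.3744] [0.5024 0.1664 0.3745]
```

View pics/w2c.png

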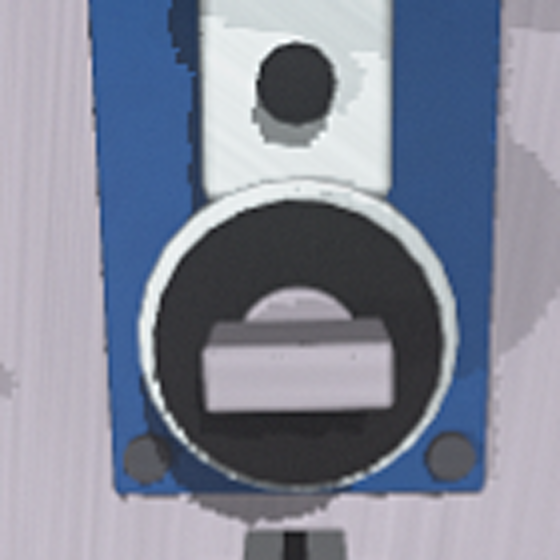

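```bash
python3 - <<'E'
from h import *
import pickle
c=pickle.load(open('w2.pkl','rb'))
b=onz(c,(253.75,110.75),.0935);print('button',b,'bar',onz(c,(254.5,184.25),.128),'disc',onz(c,(254.75,175.75),.095))
print('barends',onz(c,(180+203/4,90+378/4),.128),onz(c,(180+394/4,90+375/4),.128))
goal([b[0],b[1],.112],6.4)
E
```

```text
button [0.502  0.1732 0.0935] bar [0.5097 0.1078 0.128 ] disc [0.51   0.1089 0.095 ]
barends [0.488  0.1052 0.128 ] [0.5316 0.1106 0.128 ]
t 2.25 shift mm [  1.6 -72.2 127.1] turn [ 0.02  0.03 -0.36] F [-0.1714  0.3477 -0.4815] M [ 0.0029 -0.0456 -0.0414] q [-0.0324  0.0534  1.7482 -0.0004  1.3404 -0.1377] pos [0.5081 0.1012 0.2392] op -0.0024944972387375072
```

step_arm([
  [[0.001,-0.036,0],[0,0,0]],
  [[0.001,-0.071,0],[0,0,0]],
  [[0.001,-0.071,0.045],[0,0,0]],
  [[0.001,-0.071,0.09],[0,0,0]],
  [[0.001,-0.071,0.12],[0,0,0]],
])

```text
time_s: 2.75
eef_pos: [0.5005, 0.1711, 0.1168]
eef_rot: [0.0, 0.999, 0.052, -0.001]
wrist_force: [-0.1, 0.1, 0.5]
opening: -0.001
```

```bash
python3 - <<'E'
from h import *
snap('wrist','w3')
goal([.502,.1722,.102],6.4)
E
```

```text
t 2.8 shift mm [ 4.7 -1.2 10.4] turn [ 0.01  0.55 -0.48] F [-4.0345 -1.1007 -4.0251] M [-0.0723  0.1375 -0.0618] q [ 0.1044  0.2328  1.8254 -0.0003  1.093   0.0012] pos [0.4976 0.1705 0.1124] op -0.0013736841036677977
```

View pics/w3.png

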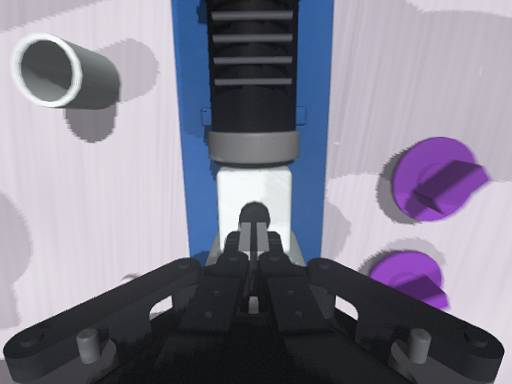

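step_arm([
  [[0,0,0],[0,0,0]],
  [[0,0,0],[0,0,0]],
])

```text
time_s: 3.0
eef_pos: [0.5033, 0.1718, 0.1212]
eef_rot: [-0.0, 0.999, 0.052, 0.001]
wrist_force: [1.1, 0.1, 0.6]
opening: -0.001
```

```bash
python3 - <<'E'
from h import *
goal([.502,.1725,.102],6.4)
E
```

```text
t 3.0 shift mm [-1.3 -0.8 19.2] turn [ 0.   -0.15 -0.43] F [1.1404 0.121  0.5982] M [0.0294 0.0231 0.0047] q [ 0.1056  0.2241  1.8152 -0.0001  1.0998  0.0015] pos [0.5033 0.1718 0.1212] op -0.0012573734445231442
```

step_arm([
  [[0,0,0.005],[0,0,0]],
  [[0,0,0.01],[0,0,0]],
  [[0,0,0.013],[0,0,0]],
  [[0,0,0.015],[0,0,0]],
  [[0,0,0.017],[0,0,0]],
])

```text
time_s: 3.5
eef_pos: [0.5019, 0.1727, 0.1022]
eef_rot: [0.0, 0.999, 0.053, 0.0]
wrist_force: [-0.1, 0.1, 0.4]
opening: -0.0
```

step_arm([
  [[0,0,0.001],[0,0,0]],
  [[0,0,0.002],[0,0,0]],
  [[0,0,0.003],[0,0,0]],
  [[0,0,0.004],[0,0,0]],
  [[0,0,0.005],[0,0,0]],
])

```text
time_s: 4.0
eef_pos: [0.5018, 0.1726, 0.0973]
eef_rot: [-0.0, 0.999, 0.053, -0.0]
wrist_force: [-2.8, 0.1, 1.6]
opening: -0.002
```

step_arm([
  [[0,0,0.001],[0,0,0]],
  [[0,0,0.002],[0,0,0]],
  [[0,0,0.003],[0,0,0]],
])

```text
time_s: 4.3
eef_pos: [0.5019, 0.1726, 0.0942]
eef_rot: [-0.0, 0.999, 0.053, -0.0]
wrist_force: [-1.0, -0.0, 2.9]
opening: -0.004
```

step_arm([
  [[0,0,0.001],[0,0,0]],
  [[0,0,0.002],[0,0,0]],
])

```text
time_s: 4.5
eef_pos: [0.5021, 0.1727, 0.0939]
eef_rot: [0.0, 0.999, 0.053, -0.0]
wrist_force: [-10.3, -1.3, 24.7]
opening: -0.0
```

step_arm([
  [[0,0,-0.004],[0,0,0]],
  [[0,0,-0.03],[0,0,0]],
  [[0,0,-0.07],[0,0,0]],
  [[0,0,-0.1],[0,0,0]],
  [[0,0,-0.11],[0,0,0]],
])

```text
time_s: 5.0
eef_pos: [0.5042, 0.1728, 0.2059]
eef_rot: [-0.0, 0.999, 0.053, 0.003]
wrist_force: [0.5, -0.4, -0.1]
opening: 0.004
```

```bash
python3 - <<'E'
from h import *
im=snap('wrist','w4'); cv2.imwrite('pics/w4c.png',cv2.resize(im[90:300,150:360,::-1],None,fx=2.8,fy=2.8,interpolation=cv2.INTER_CUBIC))
im=snap('scene','s4'); cv2.imwrite('pics/s4c.png',cv2.resize(im[140:220,270:390,::-1],None,fx=6,fy=6,interpolation=cv2.INTER_CUBIC))
goal([.509,.107,.24],-83.6)
E
```

```text
t 5.1 shift mm [ -0.9  65.9 -36.3] turn [-0.16 -0.17 89.65] F [ 0.6644 -0.1216 -0.667 ] M [ 0.0045  0.0045 -0.0445] q [ 0.1073  0.1176  1.7538 -0.0001  1.2664  0.0017] pos [0.5031 0.1727 0.2037] op 0.003121750334001366
```

View pics/w4c.png

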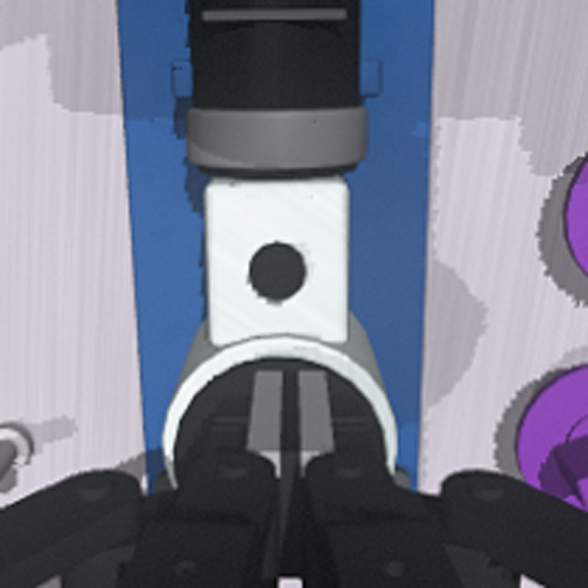

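View pics/s4c.png

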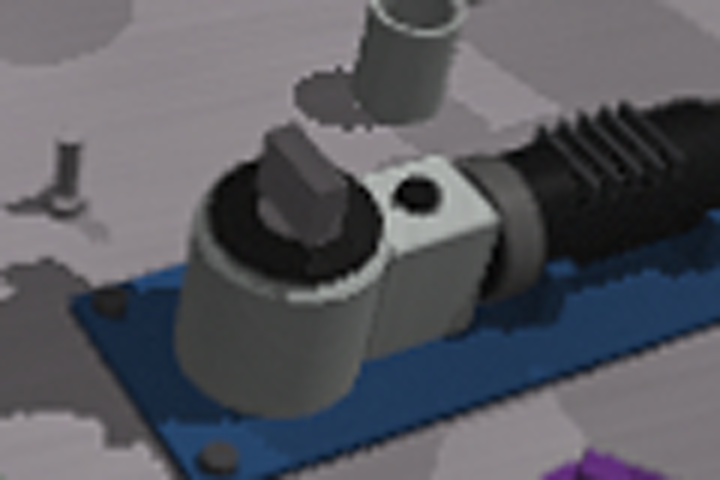

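Button is flush in both views. Now turn the tool across the bar and open the fingers.

step_arm([
  [[0,0.013,0],[0,0,8.5]],
  [[0,0.026,0],[0,0,17]],
  [[0,0.04,0],[0,0,25.5]],
  [[0,0.053,0],[0,0,34]],
  [[0,0.066,0],[0,0,42.5]],
], fingers=55)

```text
time_s: 5.6
eef_pos: [0.5077, 0.1064, 0.1997]
eef_rot: [0.001, 0.949, -0.316, -0.002]
wrist_force: [0.4, 0.6, -0.2]
opening: 0.552
```

step_arm([
  [[0,0,0],[0,0,8.5]],
  [[0,0,0],[0,0,17]],
  [[0,0,0],[0,0,25.5]],
  [[0,0,0],[0,0,34]],
  [[0,0,0],[0,0,42.5]],
])

```text
time_s: 6.1
eef_pos: [0.5076, 0.1069, 0.1996]
eef_rot: [0.001, 0.77, -0.638, -0.001]
wrist_force: [-0.2, -0.7, 0.5]
opening: 0.549
```

step_arm([
  [[0,0,0],[0,0,4.7]],
  [[0,0,0],[0,0,4.7]],
  [[0,0,0],[0,0,4.7]],
  [[0,0,0],[0,0,4.7]],
])

```text
time_s: 6.5
eef_pos: [0.5084, 0.1069, 0.2013]
eef_rot: [0.0, 0.746, -0.666, -0.001]
wrist_force: [0.4, -0.6, -0.0]
opening: 0.55
```

```bash
python3 - <<'E'
from h import *
import pickle
goal([.509,.107,.24],-83.6)
c=viewer.get_calibration('wrist'); pickle.dump(c,open('w5.pkl','wb'))
im=snap('wrist','w5');
E
```

```text
t 6.5 shift mm [ -0.   -0.5 -38.7] turn [0.08 0.01 0.05] F [ 0.4451 -0.5557 -0.0112] M [-0.0724 -0.0556  0.0088] q [-0.0214  0.0962  1.7824 -0.      1.2645  1.4368] pos [0.5084 0.1069 0.2013] op 0.5496455110555281
```

View pics/w5.png

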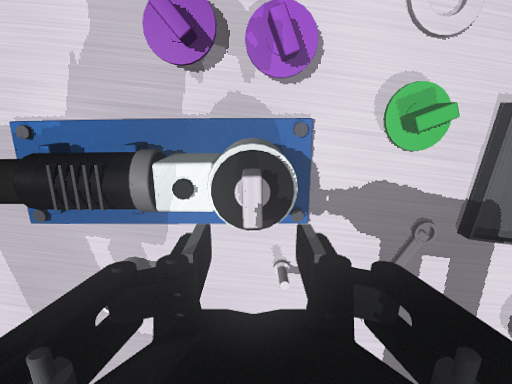

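```bash
python3 - <<'E'
from h import *
import pickle
c=pickle.load(open('w5.pkl','rb'))
im=cv2.imread('pics/w5.png'); cv2.imwrite('pics/w5c.png',cv2.resize(im[135:245,190:310],None,fx=6,fy=6,interpolation=cv2.INTER_CUBIC))
E
```

```text
(no output)
```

View pics/w5c.png

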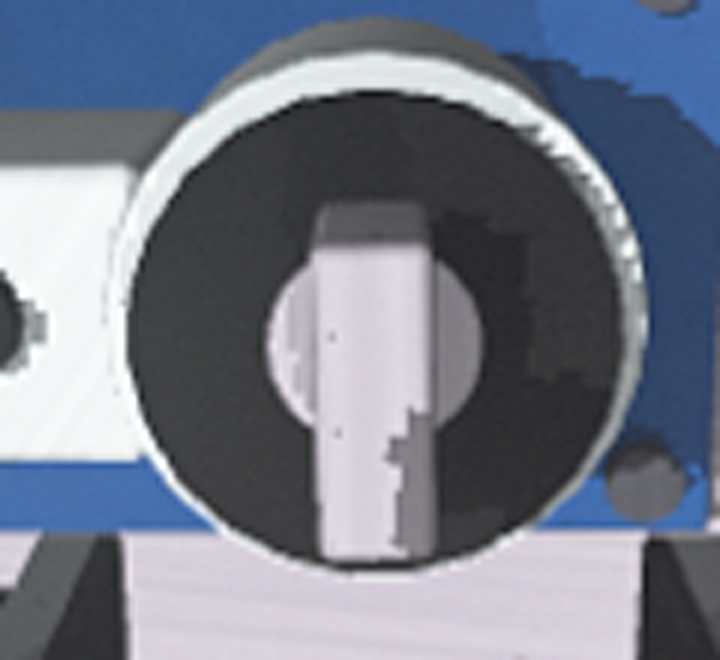

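```bash
python3 - <<'E'
from h import *
import pickle
c=pickle.load(open('w5.pkl','rb'))
print(onz(c,(252.6,202.2),.128),onz(c,(252.5,190.0),.095))
b=onz(c,(252.6,202.2),.128)
goal([b[0],b[1],.1065],-83.6)
E
```

```text
[0.5097 0.1075 0.128 ] [0.511  0.1078 0.095 ]
t 6.55 shift mm [-0.5 -1.2 95.1] turn [0.06 0.01 0.03] F [ 0.0092 -0.822  -0.3786] M [-0.0051  0.0181  0.0418] q [-0.0214  0.0959  1.7821 -0.      1.2646  1.4371] pos [0.5086 0.1069 0.2016] op 0.547861196232006
```

step_arm([
  [[-0.0005,-0.001,0.035],[0,0,0]],
  [[-0.0005,-0.001,0.065],[0,0,0]],
  [[-0.0005,-0.001,0.08],[0,0,0]],
  [[-0.0005,-0.001,0.088],[0,0,0]],
  [[-0.0005,-0.001,0.093],[0,0,0]],
])

```text
time_s: 7.05
eef_pos: [0.5097, 0.1076, 0.1088]
eef_rot: [0.0, 0.745, -0.667, -0.0]
wrist_force: [-0.4, -0.2, -0.0]
opening: 0.553
```

step_arm([
  [[0,0,0],[0,0,0]],
  [[0,0,0],[0,0,0]],
])

```text
time_s: 7.25
eef_pos: [0.5106, 0.1076, 0.1102]
eef_rot: [-0.001, 0.745, -0.667, 0.001]
wrist_force: [-0.4, -0.2, -0.2]
opening: 0.55
```

```bash
python3 - <<'E'
from h import *
im=snap('wrist','w6')
goal([.5097,.1076,.108],-83.6)
E
```

```text
t 7.3 shift mm [-0.1  0.9  2.3] turn [-0.11 -0.01 -0.03] F [ 0.0727 -0.3969 -1.0652] M [ 0.0201 -0.0181 -0.0127] q [-0.0201  0.2203  1.8458  0.      1.0736  1.4396] pos [0.5106 0.1076 0.1103] op 0.5503031679874756
```

View pics/w6.png

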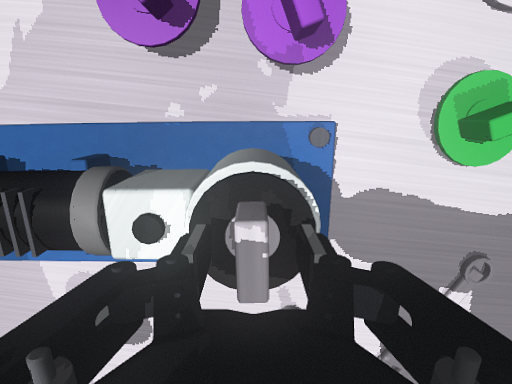

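step_arm([
  [[0,0,0.001],[0,0,0]],
  [[0,0,0.001],[0,0,0]],
  [[0,0,0.001],[0,0,0]],
], fingers=25)

```text
time_s: 7.6
eef_pos: [0.5099, 0.1076, 0.1086]
eef_rot: [-0.0, 0.745, -0.667, 0.0]
wrist_force: [0.1, 0.2, 0.3]
opening: 0.25
```

step_arm([
  [[0,0,0],[0,0,0]],
  [[0,0,0],[0,0,0]],
  [[0,0,0],[0,0,0]],
  [[0,0,0],[0,0,0]],
], fingers=0)

```text
time_s: 8.0
eef_pos: [0.51, 0.1076, 0.1086]
eef_rot: [-0.0, 0.745, -0.667, 0.0]
wrist_force: [-1.2, -0.2, 5.2]
opening: 0.176
```

```bash
python3 - <<'E'
from h import *
goal([.5097,.1076,.108],-83.6)
E
```

```text
t 8.0 shift mm [-0.   0.3  0.6] turn [-0.02  0.   -0.04] F [-1.2218 -0.1998  5.1704] M [0.142  0.2689 0.0519] q [-0.02    0.2227  1.8471  0.0001  1.0715  1.4397] pos [0.51   0.1076 0.1086] op 0.17581686382312056
```

step_arm([
  [[0,0,0],[0,0,-2]],
  [[0,0,0],[0,0,-4]],
  [[0,0,0],[0,0,-6]],
])

```text
time_s: 8.3
eef_pos: [0.5102, 0.1076, 0.1086]
eef_rot: [-0.0, 0.78, -0.626, 0.0]
wrist_force: [-0.5, 0.4, 4.3]
opening: 0.176
```

```bash
python3 - <<'E'
from h import *
goal([.5097,.1076,.108],-83.6)
E
```

```text
t 8.3 shift mm [-0.1  0.5  0.6] turn [-0.05 -0.    6.04] F [-0.5286  0.4048  4.2637] M [ 0.0963  0.1559 -0.0213] q [-0.02    0.2228  1.8469  0.0002  1.071   1.3336] pos [0.5102 0.1076 0.1086] op 0.1759656928058117
```

step_arm([
  [[0,0,0],[0,0,-4]],
  [[0,0,0],[0,0,-8]],
  [[0,0,0],[0,0,-12]],
  [[0,0,0],[0,0,-16]],
  [[0,0,0],[0,0,-20]],
])

```text
time_s: 8.8
eef_pos: [0.5104, 0.1076, 0.1087]
eef_rot: [-0.0, 0.877, -0.481, 0.001]
wrist_force: [0.0, 1.1, 3.6]
opening: 0.175
```

```bash
python3 - <<'E'
from h import *
goal([.5097,.1076,.108],-83.6)
E
```

```text
t 8.8 shift mm [-0.4  0.6  0.7] turn [-0.07 -0.02 26.12] F [0.0256 1.1113 3.5537] M [0.088  0.0706 0.0331] q [-0.0201  0.2228  1.8468  0.0002  1.0707  0.9831] pos [0.5104 0.1076 0.1087] op 0.1749570029559066
```

step_arm([
  [[0,0,0],[0,0,-3]],
  [[0,0,0],[0,0,-6]],
  [[0,0,0],[0,0,-9]],
  [[0,0,0],[0,0,-12]],
])

```text
time_s: 9.2
eef_pos: [0.5104, 0.1076, 0.1087]
eef_rot: [-0.0, 0.922, -0.387, 0.001]
wrist_force: [0.6, 1.1, 3.2]
opening: 0.177
```

```bash
python3 - <<'E'
from h import *
goal([.5097,.1076,.108],-83.6)
E
```

```text
t 9.2 shift mm [-0.5  0.5  0.7] turn [-0.07 -0.03 38.08] F [0.5832 1.1112 3.1875] M [ 0.0857 -0.0366 -0.0199] q [-0.0201  0.2228  1.8468  0.0001  1.0707  0.7744] pos [0.5104 0.1076 0.1087] op 0.17744578666402308
```

```bash
cat > m.py <<'E'
from h import *
o=telemetry.get_obs();x=rot(o['eef_rot']).as_matrix()[:,0]
print(round(o['time_s'],2),'turned',round(np.degrees(np.arctan2(x[1],x[0]))+83.6,2),'F',o['wrist_force'],'M',o['torque'],'eff6',o['joint_efforts'][5],'pos',o['eef_pos'])
E
python3 m.py
```

```text
9.2 turned 38.08 F [0.5832 1.1112 3.1875] M [ 0.0857 -0.0366 -0.0199] eff6 0.6754385121166706 pos [0.5104 0.1076 0.1087]
```

step_arm([
  [[0,0,0],[0,0,-1.5]],
  [[0,0,0],[0,0,-3]],
  [[0,0,0],[0,0,-4.5]],
])

```text
time_s: 9.5
eef_pos: [0.5103, 0.1076, 0.1086]
eef_rot: [-0.0, 0.936, -0.351, 0.0]
wrist_force: [-0.2, 1.5, 4.8]
opening: 0.178
```

```bash
python3 m.py
```

```text
9.5 turned 42.54 F [-0.2351  1.5085  4.8252] M [ 0.1966 -0.0649  0.0038] eff6 0.34428471699357033 pos [0.5103 0.1076 0.1086]
```

step_arm([
  [[0,0,0],[0,0,-1.5]],
  [[0,0,0],[0,0,-3]],
  [[0,0,0],[0,0,-4.5]],
])

```text
time_s: 9.8
eef_pos: [0.51, 0.1076, 0.1084]
eef_rot: [-0.0, 0.95, -0.313, 0.0]
wrist_force: [0.9, 0.7, 4.5]
opening: 0.175
```

```bash
python3 m.py
```

```text
9.8 turned 47.07 F [0.9365 0.6805 4.479 ] M [ 0.1534 -0.0764  0.0243] eff6 0.3386352024972439 pos [0.51   0.1076 0.1084]
```

step_arm([
  [[0,0,0],[0,0,-1.5]],
  [[0,0,0],[0,0,-3]],
])

```text
time_s: 10.0
eef_pos: [0.5099, 0.1076, 0.1084]
eef_rot: [-0.0, 0.958, -0.288, 0.0]
wrist_force: [0.9, 0.7, 4.8]
opening: 0.174
```

```bash
python3 m.py
```

```text
10.0 turned 50.07 F [0.8602 0.6908 4.7919] M [ 0.1614 -0.1347 -0.0009] eff6 0.33309509977698326 pos [0.5099 0.1076 0.1084]
```

step_arm([
  [[0,0,0],[0,0,-1.5]],
  [[0,0,0],[0,0,-3]],
])

```text
time_s: 10.2
eef_pos: [0.5099, 0.1076, 0.1084]
eef_rot: [-0.0, 0.965, -0.263, 0.0]
wrist_force: [0.1, 1.0, 4.9]
opening: 0.18
```

```bash
python3 m.py
```

```text
10.2 turned 53.07 F [0.1484 1.0071 4.8938] M [ 0.2028 -0.0284  0.0162] eff6 0.33187028020620346 pos [0.5099 0.1076 0.1084]
```

step_arm([
  [[0,0,0],[0,0,-1.5]],
  [[0,0,0],[0,0,-3]],
])

```text
time_s: 10.4
eef_pos: [0.5098, 0.1077, 0.1083]
eef_rot: [-0.0, 0.971, -0.238, -0.0]
wrist_force: [-0.0, 1.7, 4.4]
opening: 0.177
```

```bash
python3 m.py
```

```text
10.4 turned 56.07 F [-0.0169  1.6981  4.3861] M [ 0.1919 -0.0203 -0.0353] eff6 0.33161952160298824 pos [0.5098 0.1077 0.1083]
```

```bash
python3 - <<'E'
from h import *
im=snap('wrist','w7')
E
```

```text
(no output)
```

View pics/w7.png

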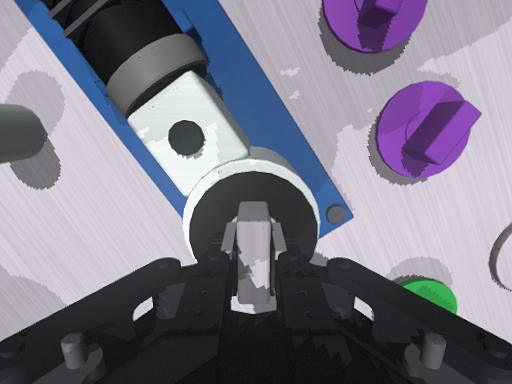

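step_arm([
  [[0,0,0],[0,0,-1.5]],
  [[0,0,0],[0,0,-3]],
])

```text
time_s: 10.65
eef_pos: [0.5097, 0.1077, 0.1083]
eef_rot: [-0.0, 0.977, -0.212, -0.0]
wrist_force: [0.4, 1.5, 4.7]
opening: 0.178
```

```bash
python3 m.py
```

```text
10.65 turned 59.07 F [0.4483 1.5406 4.7318] M [ 0.2762 -0.0053 -0.0225] eff6 0.34508557990193367 pos [0.5097 0.1077 0.1083]
```

The bar is turning with the fingers. Continuing.

step_arm([
  [[0,0,0],[0,0,-1.5]],
  [[0,0,0],[0,0,-3]],
])

```text
time_s: 10.85
eef_pos: [0.5097, 0.1077, 0.1083]
eef_rot: [-0.0, 0.982, -0.187, -0.0]
wrist_force: [-0.9, 1.0, 5.7]
opening: 0.177
```

```bash
python3 m.py
```

```text
10.85 turned 62.07 F [-0.9465  0.951   5.6903] M [ 0.3134 -0.0307  0.0195] eff6 0.33089132979512215 pos [0.5097 0.1077 0.1083]
```

step_arm([
  [[0,0,0],[0,0,-1.5]],
  [[0,0,0],[0,0,-3]],
])

```text
time_s: 11.05
eef_pos: [0.5096, 0.1077, 0.1083]
eef_rot: [-0.0, 0.987, -0.161, -0.0]
wrist_force: [0.3, 0.9, 5.3]
opening: 0.179
```

```bash
python3 m.py
```

```text
11.05 turned 65.07 F [0.2677 0.9074 5.2585] M [ 0.2599  0.0438 -0.0018] eff6 0.33100152388215065 pos [0.5096 0.1077 0.1083]
```

step_arm([
  [[0,0,0],[0,0,-1.5]],
  [[0,0,0],[0,0,-3]],
])

```text
time_s: 11.25
eef_pos: [0.5096, 0.1077, 0.1082]
eef_rot: [-0.0, 0.991, -0.135, -0.0]
wrist_force: [-0.5, 1.7, 5.3]
opening: 0.177
```

```bash
python3 m.py
```

```text
11.25 turned 68.07 F [-0.4935  1.6844  5.3225] M [ 0.3228  0.0948 -0.0019] eff6 0.33044186420738697 pos [0.5096 0.1077 0.1082]
```

step_arm([
  [[0,0,0],[0,0,-1.5]],
  [[0,0,0],[0,0,-3]],
])

```text
time_s: 11.45
eef_pos: [0.5091, 0.1078, 0.1082]
eef_rot: [-0.0, 0.994, -0.109, -0.001]
wrist_force: [-2.4, 1.0, 7.5]
opening: 0.174
```

```bash
python3 m.py
```

```text
11.45 turned 71.06 F [-2.4208  0.9504  7.5297] M [ 0.2589  0.5622 -0.1737] eff6 0.18400680273771286 pos [0.5091 0.1078 0.1082]
```

step_arm([
  [[0,0,0],[0,0,-0.7]],
])

```text
time_s: 11.55
eef_pos: [0.5089, 0.1078, 0.1081]
eef_rot: [-0.0, 0.995, -0.103, -0.001]
wrist_force: [-2.1, 2.2, 7.1]
opening: 0.173
```

```bash
python3 m.py
```

```text
11.55 turned 71.75 F [-2.1429  2.1926  7.0827] M [ 0.2443  0.5334 -0.1891] eff6 -0.15383309684693813 pos [0.5089 0.1078 0.1081]
```

step_arm([
  [[0,0,0],[0,0,-0.7]],
])

```text
time_s: 11.65
eef_pos: [0.5088, 0.1078, 0.1081]
eef_rot: [-0.0, 0.995, -0.097, -0.001]
wrist_force: [-3.6, 2.0, 8.1]
opening: 0.175
```

```bash
python3 m.py
```

```text
11.65 turned 72.42 F [-3.6448  1.9729  8.0708] M [ 0.297   0.6527 -0.2414] eff6 -0.07365567376837134 pos [0.5088 0.1078 0.1081]
```

That is the end stop: about 71° (1.24 rad), with the moment up to 0.24 N m. Ease off, then lift slowly.

step_arm([
  [[0,0,0],[0,0,0.6]],
  [[0,0,0],[0,0,1.2]],
  [[0,0,0],[0,0,1.2]],
])

```text
time_s: 11.95
eef_pos: [0.509, 0.1078, 0.1081]
eef_rot: [-0.0, 0.994, -0.108, -0.001]
wrist_force: [-2.5, 2.2, 5.5]
opening: 0.171
```

```bash
python3 m.py
```

```text
11.95 turned 71.2 F [-2.5036  2.1697  5.5288] M [ 0.2589  0.3869 -0.0372] eff6 0.05639734212309122 pos [0.509  0.1078 0.1081]
```

step_arm([
  [[0,0,-0.001],[0,0,0]],
  [[0,0,-0.002],[0,0,0]],
])

```text
time_s: 12.15
eef_pos: [0.509, 0.1078, 0.1097]
eef_rot: [-0.0, 0.994, -0.108, -0.001]
wrist_force: [-0.2, 1.9, 0.9]
opening: 0.179
```

```bash
python3 m.py
```

```text
12.15 turned 71.19 F [-0.1743  1.9482  0.9426] M [ 0.4261  0.1756 -0.0111] eff6 -0.03009306499734521 pos [0.509  0.1078 0.1097]
```

step_arm([
  [[0,0,-0.001],[0,0,0]],
  [[0,0,-0.002],[0,0,0]],
])

```text
time_s: 12.35
eef_pos: [0.509, 0.1078, 0.1115]
eef_rot: [-0.0, 0.994, -0.108, -0.001]
wrist_force: [-0.1, 2.4, -4.6]
opening: 0.182
```

```bash
python3 m.py
```

```text
12.35 turned 71.16 F [-0.1013  2.446  -4.5775] M [ 0.5104 -0.0354 -0.0362] eff6 -0.04745736834593117 pos [0.509  0.1078 0.1115]
```

step_arm([
  [[0,0,-0.0015],[0,0,0]],
  [[0,0,-0.003],[0,0,0]],
])

```text
time_s: 12.55
eef_pos: [0.509, 0.1077, 0.1145]
eef_rot: [-0.0, 0.994, -0.108, -0.001]
wrist_force: [-1.9, 3.1, -5.5]
opening: 0.176
```

```bash
python3 m.py
```

```text
12.55 turned 71.16 F [-1.8906  3.0819 -5.5485] M [ 0.6765  0.1341 -0.1448] eff6 -0.05568803055211902 pos [0.509  0.1077 0.1145]
```

step_arm([
  [[0,0,-0.002],[0,0,0]],
  [[0,0,-0.004],[0,0,0]],
  [[0,0,-0.006],[0,0,0]],
])

```text
time_s: 12.85
eef_pos: [0.5098, 0.1074, 0.1215]
eef_rot: [0.0, 0.994, -0.108, -0.0]
wrist_force: [-1.7, 1.6, -1.8]
opening: 0.177
```

```bash
python3 m.py
```

```text
12.85 turned 71.17 F [-1.6612  1.6285 -1.8373] M [0.2884 0.3011 0.0037] eff6 0.022429937962442636 pos [0.5098 0.1074 0.1215]
```

step_arm([
  [[0,0,-0.004],[0,0,0]],
  [[0,0,-0.008],[0,0,0]],
  [[0,0,-0.012],[0,0,0]],
  [[0,0,-0.016],[0,0,0]],
])

```text
time_s: 13.25
eef_pos: [0.5103, 0.1074, 0.1381]
eef_rot: [0.0, 0.994, -0.108, 0.001]
wrist_force: [-0.4, 0.2, -3.1]
opening: 0.176
```

```bash
python3 m.py; python3 - <<'E'
from h import *
im=snap('scene','s8'); cv2.imwrite('pics/s8c.png',cv2.resize(im[100:240,240,None] if 0 else im[90:230,250:430,::-1],None,fx=4,fy=4,interpolation=cv2.INTER_CUBIC))
E
```

```text
13.25 turned 71.16 F [-0.4082  0.1974 -3.1105] M [-0.0054 -0.0434 -0.0118] eff6 -0.0001976457679120358 pos [0.5103 0.1074 0.1381]
```

View pics/s8c.png

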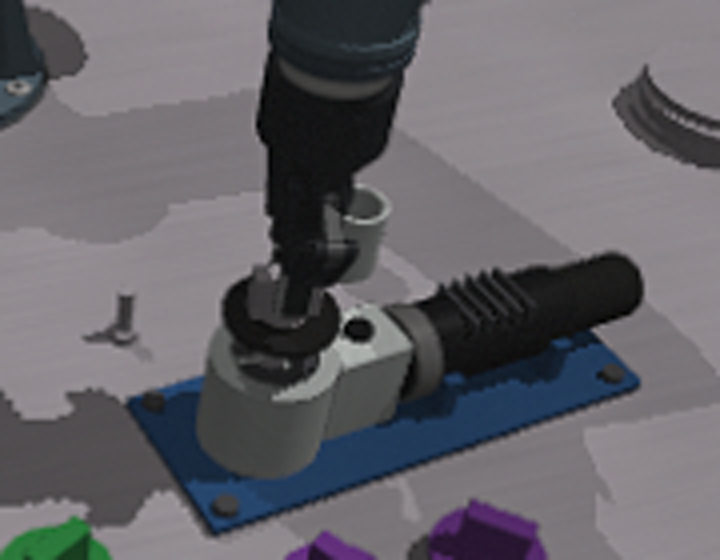

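Disc is off the mount: it hangs level in the fingers at scene about (318,165), and the measured weight is 3 N. Raise it and go to the tray.

step_arm([
  [[0,0,-0.015],[0,0,0]],
  [[0,0,-0.035],[0,0,0]],
  [[0,0,-0.055],[0,0,0]],
  [[0,0,-0.07],[0,0,0]],
  [[0,0,-0.075],[0,0,0]],
])

```text
time_s: 13.8
eef_pos: [0.5109, 0.1075, 0.2143]
eef_rot: [-0.0, 0.994, -0.108, 0.002]
wrist_force: [0.2, -0.6, -1.1]
opening: 0.176
```

```bash
python3 - <<'E'
from h import *
goal([.54,-.25,.21],-12.4)
im=snap('scene','s9'); cv2.imwrite('pics/s9c.png',cv2.resize(im[60:290,140:400,::-1],None,fx=3,fy=2.6 if 0 else 3,interpolation=cv2.INTER_CUBIC)[:600])
s=viewer.get_calibration('scene')
E
```

```text
t 13.8 shift mm [105.4 342.9   4.5] turn [-0.03 -0.2  -0.04] F [ 0.1922 -0.6496 -1.1342] M [-0.0155  0.0059 -0.029 ] q [-0.0201  0.0844  1.7673 -0.0001  1.2863  0.1971] pos [0.5109 0.1075 0.2143] op 0.17569167403725533
```

View pics/s9c.png

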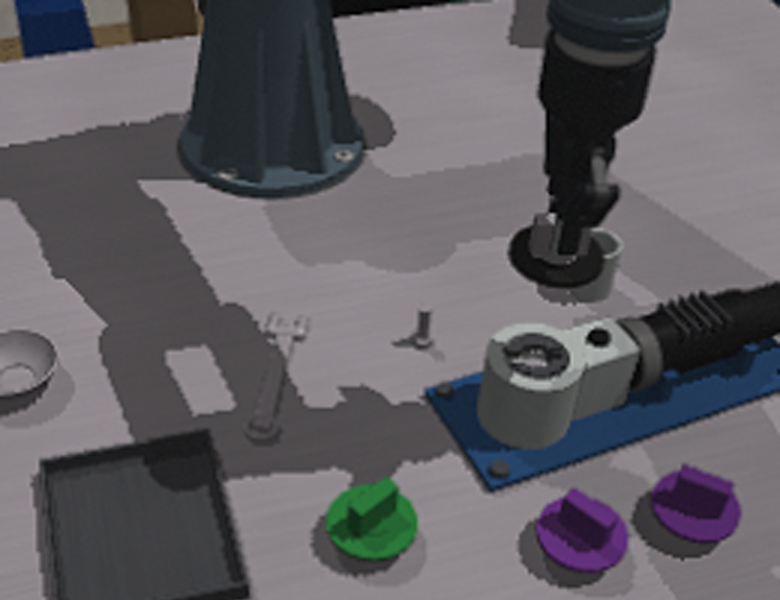

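step_arm([
  [[0.006,0.02,0],[0,0,0]],
  [[0.0175,0.057,0],[0,0,0]],
  [[0.029,0.095,0],[0,0,0]],
  [[0.0408,0.133,0],[0,0,0]],
  [[0.0525,0.171,0],[0,0,0]],
])

```text
time_s: 14.35
eef_pos: [0.5237, -0.072, 0.2113]
eef_rot: [-0.0, 0.994, -0.108, -0.001]
wrist_force: [0.5, 0.1, -1.2]
opening: 0.175
```

step_arm([
  [[0.0117,0.038,0],[0,0,0]],
  [[0.0233,0.076,0],[0,0,0]],
  [[0.035,0.114,0],[0,0,0]],
  [[0.046,0.15,0],[0,0,0]],
  [[0.0525,0.171,0],[0,0,0]],
])

```text
time_s: 14.85
eef_pos: [0.5381, -0.2516, 0.2111]
eef_rot: [-0.0, 0.994, -0.109, -0.001]
wrist_force: [-0.4, 0.0, -1.9]
opening: 0.18
```

step_arm([
  [[0,0,0.02],[0,0,0]],
  [[0,0,0.04],[0,0,0]],
  [[0,0,0.06],[0,0,0]],
  [[0,0,0.07],[0,0,0]],
  [[0,0,0.075],[0,0,0]],
])

```text
time_s: 15.35
eef_pos: [0.538, -0.2481, 0.1356]
eef_rot: [-0.001, 0.994, -0.108, -0.001]
wrist_force: [0.1, -0.0, -0.7]
opening: 0.173
```

```bash
python3 - <<'E'
from h import *
goal([.54,-.25,.0422],-12.4)
im=snap('wrist','w10'); im=snap('scene','s10'); cv2.imwrite('pics/s10c.png',cv2.resize(im[120:300,120:360,::-1],None,fx=3,fy=3,interpolation=cv2.INTER_CUBIC))
im=snap('top','t10'); cv2.imwrite('pics/t10c.png',cv2.resize(im[130:250,230:390,::-1],None,fx=4,fy=4,interpolation=cv2.INTER_CUBIC))
E
```

```text
t 15.35 shift mm [ 2.6  1.6 93.4] turn [-0.07  0.15 -0.02] F [ 0.0725 -0.0179 -0.7273] M [-0.0042 -0.0396  0.0107] q [-0.6323  0.3307  1.6451  0.0001  1.1687 -0.4156] pos [ 0.538  -0.2481  0.1356] op 0.17290502625031073
```

View pics/s10c.png

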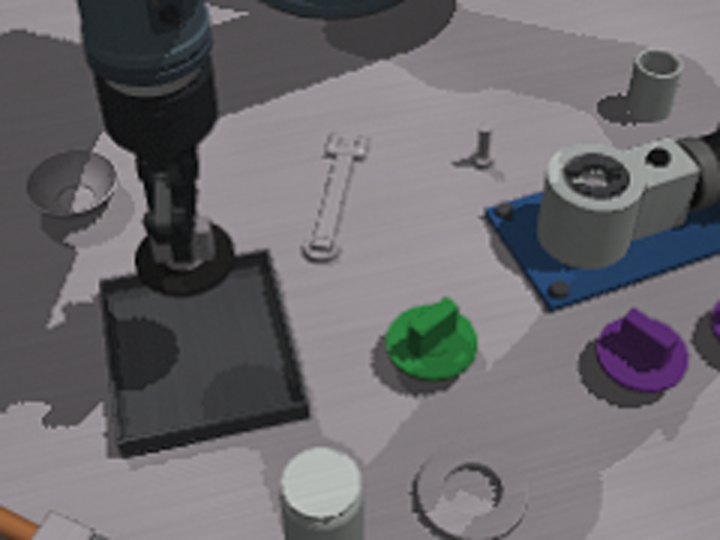

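View pics/w10.png

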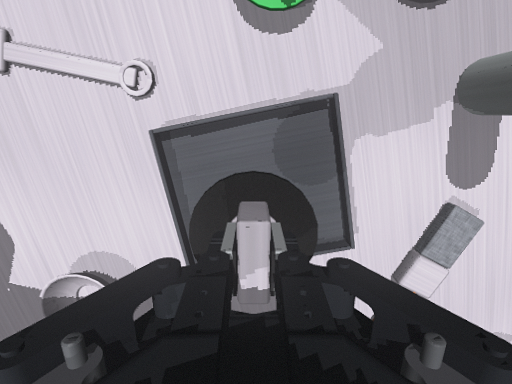

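```bash
python3 - <<'E'
from h import *
s=viewer.get_calibration('scene'); w=viewer.get_calibration('wrist')
P=np.array([onz(s,(x/3+120,y/3+120),.022)[:2] for x,y in [(101,285),(266,253),(306,405),(122,447)]]);print(P,P.mean(0))
Q=np.array([onz(w,p,.022)[:2] for p in [(151,130),(338,95),(354,247)]]);print(Q,(Q[0]+Q[2])/2)
E
```

```text
[[ 0.4652 -0.3209]
 [ 0.4675 -0.1771]
 [ 0.6312 -0.1806]
 [ 0.6305 -0.3234]] [ 0.5486 -0.2505]
[[ 0.4625 -0.1757]
 [ 0.6302 -0.1822]
 [ 0.626  -0.3293]] [ 0.5442 -0.2525]
```

step_arm([
  [[0.002,0,0.02],[0,0,0]],
  [[0.004,0,0.04],[0,0,0]],
  [[0.004,0,0.058],[0,0,0]],
  [[0.004,0,0.07],[0,0,0]],
  [[0.004,0,0.078],[0,0,0]],
])

```text
time_s: 16.0
eef_pos: [0.5428, -0.2499, 0.0592]
eef_rot: [0.0, 0.994, -0.108, 0.0]
wrist_force: [0.1, -0.2, -1.7]
opening: 0.177
```

step_arm([
  [[0,0,0.003],[0,0,0]],
  [[0,0,0.006],[0,0,0]],
  [[0,0,0.008],[0,0,0]],
  [[0,0,0.009],[0,0,0]],
])

```text
time_s: 16.4
eef_pos: [0.5429, -0.2501, 0.0507]
eef_rot: [0.0, 0.994, -0.108, 0.0]
wrist_force: [0.3, 0.3, -1.2]
opening: 0.178
```

```bash
python3 m.py
```

```text
16.4 turned 71.16 F [ 0.3227  0.3042 -1.2279] M [ 0.0038 -0.033  -0.0372] eff6 2.9178681870689616e-05 pos [ 0.5429 -0.2501  0.0507]
```

step_arm([
  [[0,0,0.0015],[0,0,0]],
  [[0,0,0.003],[0,0,0]],
  [[0,0,0.0045],[0,0,0]],
  [[0,0,0.0055],[0,0,0]],
  [[0,0,0.0065],[0,0,0]],
])

```text
time_s: 16.9
eef_pos: [0.5426, -0.2499, 0.0437]
eef_rot: [-0.0, 0.994, -0.108, -0.0]
wrist_force: [-0.4, 0.1, -2.5]
opening: 0.177
```

step_arm([
  [[0,0,0.0006],[0,0,0]],
  [[0,0,0.0012],[0,0,0]],
])

```text
time_s: 17.1
eef_pos: [0.5426, -0.2499, 0.0425]
eef_rot: [-0.0, 0.994, -0.108, 0.0]
wrist_force: [0.6, -0.3, -1.8]
opening: 0.175
```

```bash
python3 m.py
```

```text
17.1 turned 71.15 F [ 0.5882 -0.2876 -1.8186] M [ 0.0387 -0.0385  0.013 ] eff6 4.770534047793262e-06 pos [ 0.5426 -0.2499  0.0425]
```

step_arm([
  [[0,0,0.0006],[0,0,0]],
  [[0,0,0.0012],[0,0,0]],
])

```text
time_s: 17.3
eef_pos: [0.5427, -0.2499, 0.0422]
eef_rot: [0.0, 0.994, -0.108, -0.0]
wrist_force: [-4.2, 2.0, 9.7]
opening: 0.177
```

```bash
python3 m.py
```

```text
17.3 turned 71.16 F [-4.1733  2.0087  9.7121] M [ 0.4087  0.7211 -0.0379] eff6 -0.004654116783058271 pos [ 0.5427 -0.2499  0.0422]
```

On the floor. Ease slightly, then release.

step_arm([
  [[0,0,-0.0006],[0,0,0]],
  [[0,0,-0.0006],[0,0,0]],
])

```text
time_s: 17.5
eef_pos: [0.5427, -0.25, 0.0422]
eef_rot: [0.0, 0.994, -0.108, 0.0]
wrist_force: [0.2, 1.0, 0.4]
opening: 0.172
```

step_arm([
  [[0,0,0],[0,0,0]],
  [[0,0,0],[0,0,0]],
  [[0,0,0],[0,0,0]],
  [[0,0,0],[0,0,0]],
], fingers=45)

```text
time_s: 17.9
eef_pos: [0.5426, -0.2499, 0.042]
eef_rot: [0.0, 0.994, -0.108, 0.0]
wrist_force: [-0.8, -0.1, -0.3]
opening: 0.45
```

```bash
python3 m.py; python3 -c "
from h import *
snap('wrist','w11')"
```

```text
17.9 turned 71.16 F [-0.8129 -0.1003 -0.3174] M [ 0.0569 -0.0073  0.0233] eff6 4.3011540356019395e-05 pos [ 0.5426 -0.2499  0.042 ]
```

View pics/w11.png

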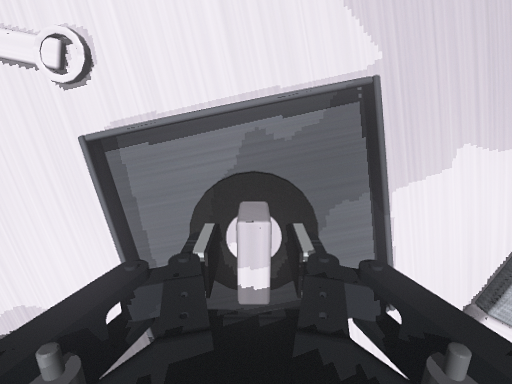

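The disc stands free with the bar at (253,252) and clear gaps on both sides. Withdraw straight up.

step_arm([
  [[0,0,-0.005],[0,0,0]],
  [[0,0,-0.015],[0,0,0]],
  [[0,0,-0.035],[0,0,0]],
  [[0,0,-0.07],[0,0,0]],
  [[0,0,-0.11],[0,0,0]],
])

```text
time_s: 18.45
eef_pos: [0.5419, -0.2494, 0.1528]
eef_rot: [-0.001, 0.994, -0.108, -0.001]
wrist_force: [0.2, -0.2, -0.1]
opening: 0.455
```

step_arm([
  [[0,-0.03,-0.03],[0,0,0]],
  [[0,-0.06,-0.06],[0,0,0]],
  [[0,-0.09,-0.06],[0,0,0]],
  [[0,-0.1,-0.06],[0,0,0]],
  [[0,-0.1,-0.06],[0,0,0]],
])

```text
time_s: 18.95
eef_pos: [0.5642, -0.151, 0.2125]
eef_rot: [0.0, 0.994, -0.107, 0.0]
wrist_force: [0.5, -0.9, -1.1]
opening: 0.455
```

```bash
python3 m.py; python3 - <<'E'
from h import *
im=snap('scene','s12'); cv2.imwrite('pics/s12c.png',cv2.resize(im[120:310,120:380,::-1],None,fx=3,fy=3,interpolation=cv2.INTER_CUBIC))
im=snap('top','t12')
print([(b['extent'],b['score']) for b in nets.boxes_of('disc','top')])
E
```

```text
18.95 turned 71.29 F [ 0.4794 -0.8678 -1.115 ] M [-0.0039 -0.0042  0.0033] eff6 0.21164765115827322 pos [ 0.5642 -0.151   0.2125]
[([303.6, 183.3, 321.6, 210.1], 0.63), ([135.8, 145.5, 167.1, 168.5], 0.6), ([176.0, 139.4, 201.6, 168.1], 0.55), ([230.2, 160.9, 253.0, 184.0], 0.55)]
```

View pics/s12c.png

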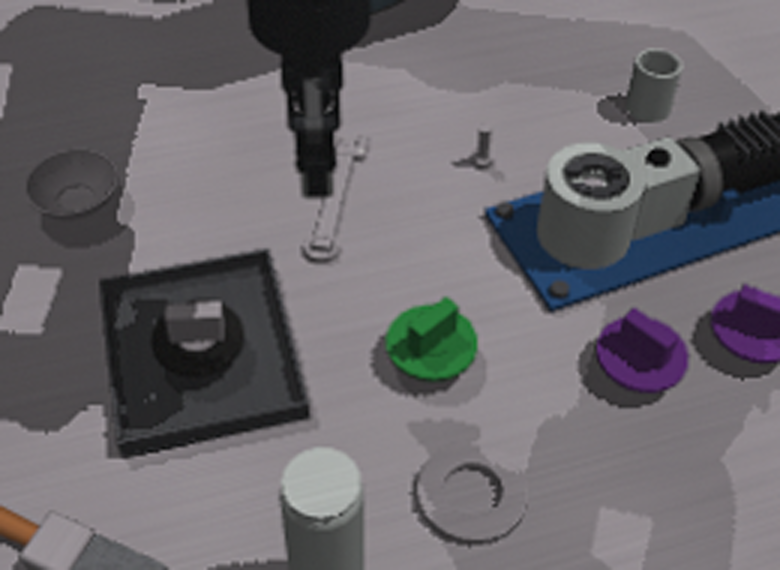

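View pics/t12.png

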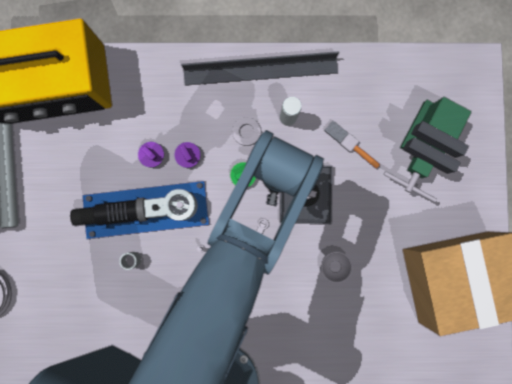

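The disc stands upright in the middle of the tray (scene about (186,232)), the mount is empty, and the other things are where they were. Handing in.

```bash
python3 -c "
from h import *
print(ticket.hand_in())"
```

```text
the job is handed in; nothing more can be done
None
```

The worn disc is off the grinder and standing upright, bar up, near the middle of the steel tray. I handed the job in with the clock at about 19 s of the 72 s allowed; no verdict came back.

- **Button:** I pressed it down to its hard stop. The wrist force peaked at about 25 N, and in the pictures afterwards the button stayed in.
- **Twist:** I turned the disc anticlockwise to its end stop at about 71° (1.24 rad). The moment there reached about 0.24 N m, and I eased it off about 1° before lifting.
- **Lift:** The wrist force stayed under about 6 N on the way out of the mount.
- **Placing:** I set the disc down with about 10 N on the wrist, let go and moved the arm clear.

**Last checks:** The final scene picture shows the disc upright in the tray, the mount empty and the other things where they were. In the final top picture the arm hid part of the tray, the green look-alike and the spanner, so that view confirms the rest only. My estimates of the tray centre from the three cameras differed by up to about 9 mm in x. Even so, the disc is within about 7 mm of all of them.

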